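# Shut the push-latch box left open on the shop counter

### The arm

A 6-joint arm with a two-finger parallel gripper is mounted at the origin on the work surface. World frame = base frame: x ahead of the robot, y to its left, z up, the work surface at z = 0. Lengths are in m, angles in rad, forces in N, time in s.
With the tool pointing down it reaches from about 0.25 to 0.775 m from the base axis. Payload 4 kg.
Tool frame: the origin (TCP) lies at the centre of the arm's flange, where the gripper is bolted on; the fingertips stand 173 mm ahead of it and the grasp point (between the pads) lies 155 mm ahead of it; z points along the fingers, y is the line along which they close (so a half turn about z gives the same grasp; the last joint's range is limited). The gripper opens to 85 mm and grips with 20 to 120 N. Pads are 22 mm wide; open, the fingers measure 114 mm over their backs; the gripper's body (76 mm by 85 mm) begins 54 mm behind the grasp point. The pads swing forward as they close: fully open they stand 13 mm farther back than shut.
Start: joints at [-1.448, 0.087, 1.371, -0, 1.684, -0.103], TCP at [0.123, -0.536, 0.405] pointing down, gripper open.
Joint ranges: [-3.1, 3.1], [-0.76, 2.03], [0.27, 2.55], [-1.08, 4.22], [0.17, 2.65], [-2.57, 2.57]. Speed limits (rad/s): [2.79, 2.79, 3.14, 3.14, 3.14, 3.14].

### API

Orientations are given as a unit quaternion [x, y, z, w].
In Python, from cell import robot gives the robot as it stands. The module is installed in compiled form; this text tells all that it offers. Calls block until the motion is done:
- robot.goto(position, orientation): joint-space move of the TCP to a pose.
- robot.move_straight(position, rot=None, speed=0.15, contact_N=None): straight line of the TCP; rot=None keeps the orientation; speed is the mean speed in m/s. With contact_N (N) it stops when the force on the tool has changed by that much, and returns True; else False.
- robot.move_joints(angles): joint-space move.
- robot.gripper_open() and robot.close_gripper(): open the fingers fully, or close them until they stop; the grip force is fixed at half the most.
- robot.wait(seconds).
- robot.solve_ik(position, orientation): joint angles nearest the present ones, or None.
- robot.snapshot(name): name is "scene" or "top" or "wrist"; returns (picture, depth): 480x640x3 uint8, red, green, blue; 480x640 float32, m along the optical axis (not along the pixel's ray), 0 where there is no reading.
- robot.calibration(name): a dict with "fx", "fy", "cx", "cy" (pixels), "dist" ([k1, k2, p1, p2, k3] as OpenCV has them; the pictures are not rectified), "rvec" (rotation vector, rad) and "tvec" (3), from world to camera coordinates, as OpenCV has them. Camera axes: x right, y down, z forward; pixel columns grow to the right and rows downward; lengths in m; the calibration is good to about 2 mm. A picture is of the moment at which its call begins: read the wrist's pose just before it. calibration takes no time and is no camera call; for the wrist camera it gives the pose at the moment of the call.
A pose or a line that the arm cannot do raises robot.PlanningError and nothing moves.
- robot.close_job(): hands the job in; it is judged then, once.
Readings, each from a call of its own:
- robot.get_t(): time.
- robot.get_joint_positions(): joint angles.
- robot.get_joint_vel(): joint speeds.
- robot.get_tau(): joint torques, N m.
- robot.get_eef_pos(): TCP position.
- robot.get_tool_rot(): TCP orientation.
- robot.get_wrist_force(): force on the tool from outside, world axes, zero at the start.
- robot.get_moment(): the same for the moment, N m.
- robot.get_gripper_width(): finger opening in m.
- robot.get_grasp_force(): force on a finger pad.
Only numpy, scipy, OpenCV 4.12 (cv2) and the standard library are available. Lean on these libraries where they do the work, as an engineer would, in place of code of your own. Each camera call takes 0.05 s, during which the arm holds its last target. There are 200 camera calls.

### The job

Closing time at the bargain shop: of the two push-latch boxes on the counter, one has its lid standing open. Press that lid down as far as it goes and let go so that it clicks shut, then check it: if it springs up again, press once more. In the end both boxes must be latched shut.

Things in the scene. Friction and masses are not known exactly. Their poses are not given: they have to be found in the camera images.
- lid_a (a joint): Lid angle (rad) of one push-latch box: 0 latched shut, level, flush with the rim; 0.6 sprung open, free edge 63 mm up; -0.075 pressed in to the stop. Each full press and release changes it: open to shut, shut to open. A spring lifts it: 2 N at the pad when open, 5 N near the stop. To count, the pad must sink about 5 to 6 mm below its shut height (stop at 6.4 mm, reached with 10 N).
- lid_b (a joint): The same for the lid of the other, identical box. The boxes stand left and right on the counter in either order, so lid_a may be on either side.
- pad_a (a point): Centre of the black press pad on lid_a, grey, inside the rim of a fixed white box 124 x 100 x 70 mm high, walls 4 mm. Hinge along the short side nearest the robot, 66 mm up; the far edge rises. x: along the lid from hinge to free edge (29 mm beyond the pad), y: along the hinge, z: out of the top. The hinge line is 85 mm along -x and 4 mm along -z from it. Shut, the pad is 70 mm above the counter.
- pad_b (a point): The same point, with the same axes, on lid_b of the other, identical box.

How it is judged:
By the outcome, as a careful person would: the job done as asked, in the order asked, and still so for the second after the job is handed in, with the robot touching nothing.
It also fails if it takes over 32 s, if anything falls off the work surface, if the arm or the gripper's body presses on something with over 40 N, if the wrist force passes 120 N, or if a joint passes its speed limit or range.

## Working session

There is one attempt and no reset: what is moved stays moved. The work goes in short steps, each a Python script; the robot and the scene stay as the last script left them, time stands still between calls to the robot, and variables do not carry over. Pictures are saved under pics/ and viewed, at most 10 in all, crops included, and the job is handed in when it is done.

```bash
mkdir -p pics; python3 - <<'E'
from cell import robot
import cv2,numpy as np
for n in("scene","top"):
    p,d=robot.snapshot(n); cv2.imwrite(f"pics/{n}0.png",p[:,:,::-1]); np.save(f"{n}_d.npy",d)
    c=robot.calibration(n); print(n,c)
print(robot.get_tool_rot(),robot.get_t())
E
```

```text
scene {'fx': 457.22127259420085, 'fy': 457.22127259420085, 'cx': 315.6102724329564, 'cy': 237.8668553085632, 'dist': array([-0.09938769,  0.        ,  0.        ,  0.        ,  0.        ]), 'rvec': array([ 1.9557781 ,  1.86933569, -0.52772532]), 'tvec': array([-0.02491509, -0.37562266,  1.07021306])}
top {'fx': 466.87127613277164, 'fy': 466.87127613277164, 'cx': 312.84355436946754, 'cy': 247.78790676619158, 'dist': array([-0.05692946,  0.        ,  0.        ,  0.        ,  0.        ]), 'rvec': array([ 2.09709127, -2.14108803,  0.18412755]), 'tvec': array([-0.00423715,  0.54025799,  0.87438391])}
[ 9.93632791e-01  1.12662347e-01 -1.24139692e-05 -1.03559885e-03] 0.1
```

View pics/top0.png

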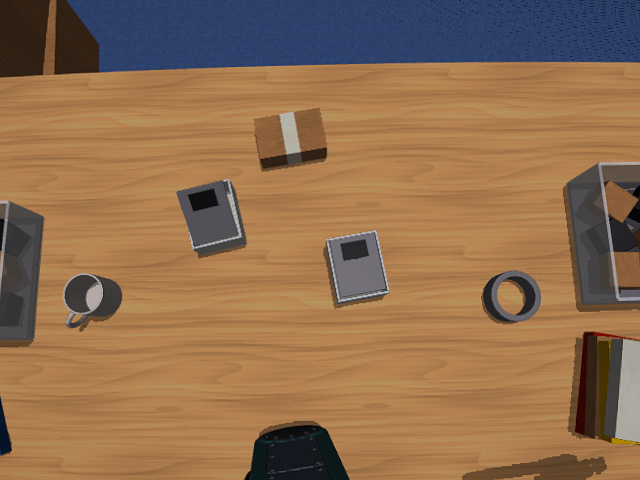

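View pics/scene0.png

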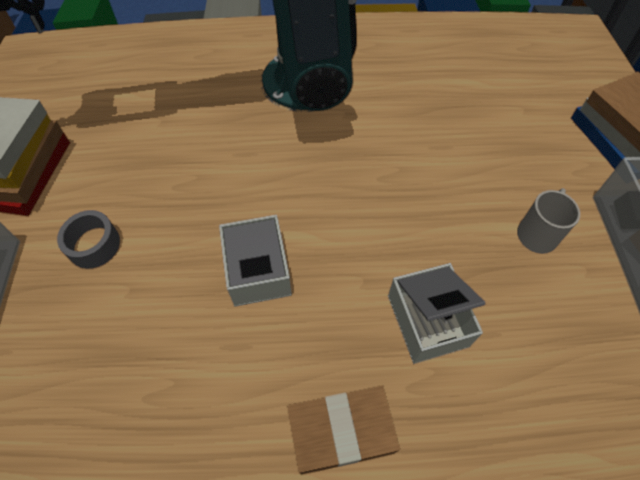

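The scene view shows the left box (robot's +y) open, with its pad at top (203,199) and scene (449,299). The right box is shut, with its pad at top (355,249) and scene (256,266). Next I triangulate both pads from the two views.

```bash
cat >h.py <<'E'
from cell import robot
import cv2,numpy as np
def cam(n):
    c=robot.calibration(n); K=np.array([[c["fx"],0,c["cx"]],[0,c["fy"],c["cy"]],[0,0,1]])
    return K,c["dist"],cv2.Rodrigues(c["rvec"])[0],np.asarray(c["tvec"],float)
def und(n,p):
    K,d,R,t=cam(n); return cv2.undistortPoints(np.array(p,float).reshape(-1,1,2),K,d).reshape(-1,2)
def tri(pt,ps):
    P=[np.c_[cam(n)[2],cam(n)[3]] for n in("top","scene")]
    X=cv2.triangulatePoints(P[0],P[1],und("top",pt).T,und("scene",ps).T); return (X[:3]/X[3]).T
def plane(n,p,z):
    K,d,R,t=cam(n); o=-R.T@t; r=np.c_[und(n,p),np.ones(len(und(n,p)))]@R
    return o+r*((z-o[2])/r[:,2])[:,None]
def blob(img,seed,th=40,w=40):
    x,y=seed; m=(img.max(2)<th).astype(np.uint8); z=np.zeros_like(m); z[y-w:y+w,x-w:x+w]=m[y-w:y+w,x-w:x+w]
    n,l,s,c=cv2.connectedComponentsWithStats(z); k=l[y,x]
    cs=cv2.findContours((l==k).astype(np.uint8),0,1)[0][0]
    return c[k],s[k],cv2.boxPoints(cv2.minAreaRect(cs))
E
python3 - <<'E'
from h import *
np.set_printoptions(precision=4,suppress=True)
T=cv2.imread("pics/top0.png");S=cv2.imread("pics/scene0.png")
for name,a,b in(("open",(203,199),(449,299)),("shut",(355,249),(256,266))):
    ct,st,bt=blob(T,a);cs,ss,bs=blob(S,b)
    print(name,ct,st,cs,ss,k:=tri([ct],[cs])[0])
    q=plane("top",bt,k[2]);print(q[:,:2]);print("edges",np.linalg.norm(np.roll(q,-1,0)-q,axis=1),np.degrees(np.arctan2(*(np.roll(q,-1,0)-q)[:,[1,0]].T)))
    # top view, depth-check
    d=np.load("top_d.npy")[int(ct[1]),int(ct[0])];K,_,R,t=cam("top");print("depthpt",R.T@(np.r_[und("top",[ct])[0],1]*d-t))
# hinge corners
print("hinge",plane("top",[(194,249),(243,236)],.066))
E
```

```text
open [202.6975 199.474 ] [188 189  30  22 443] [447.3986 299.5599] [428 290  40  20 434] [0.6238 0.1884 0.1196]
[[0.6342 0.2178]
 [0.6456 0.1689]
 [0.6132 0.1604]
 [0.6019 0.2089]]
edges [0.0502 0.0335 0.0499 0.0335] [ -76.8969 -165.3239  103.0848   15.3254]
depthpt [0.6241 0.1891 0.1189]
shut [319.4958 239.4989] [     0      0    640    480 307166] [255.119  266.1567] [240 256  32  22 504] [ 0.5496 -0.0591  0.1148]
[[ 1.0908  0.6532]
 [ 1.0503 -0.7223]
 [ 0.106  -0.5758]
 [ 0.1244  0.545 ]]
edges [1.3761 0.9555 1.1209 0.9725] [-91.6886 171.1824  89.062    6.3894]
depthpt [ 0.5666 -0.0292  0.0009]
hinge [[0.5398 0.2171 0.066 ]
 [0.5636 0.1209 0.066 ]]
```

Pad height is 0.119 m against 0.117 expected, the pad edges measure 50 x 33 mm, and the yaw is about 14.5°, so the measurement is consistent. I'll close the fingers and press along the pad's path.

```bash
python3 - <<'E'
from h import *
from scipy.spatial.transform import Rotation as Ro
y=np.radians(14.5); u=np.array([np.cos(y),np.sin(y)])
q=(Ro.from_euler('z',y)*Ro.from_euler('x',np.pi)).as_quat()
p=np.array([.624,.1887]); s=p+.0171*u; L=.173
robot.close_gripper()
robot.goto([*p,.36],q); print(robot.get_t(),robot.get_eef_pos(),robot.get_wrist_force(),robot.get_gripper_width())
print("touch",robot.move_straight([*p,L+.095],speed=.05,contact_N=1.5),robot.get_eef_pos()[2]-L,robot.get_wrist_force())
robot.move_straight([*s,L+.074],speed=.08); print(robot.get_eef_pos()-[0,0,L],robot.get_wrist_force())
print(robot.move_straight([*s,L+.058],speed=.015,contact_N=11),robot.get_eef_pos()[2]-L,robot.get_wrist_force())
robot.wait(.2); print(robot.get_eef_pos()[2]-L,robot.get_wrist_force())
robot.move_straight([*s,.36],speed=.1); 
robot.wait(.3);print(robot.get_t(),robot.get_wrist_force())
for n in("scene","top"):
    cv2.imwrite(f"pics/{n}1.png",robot.snapshot(n)[0][:,:,::-1])
E
```

```text
3.9583 [0.62426645 0.18772802 0.36010538] [-0.61999826  0.52224487  0.46344341] -0.00010620041817906408
touch True 0.12111221969479269 [-0.52402684 -0.22523267  1.02931881]
[0.64044164 0.19269941 0.07387552] [-1.61937431 -2.30173799  2.3744486 ]
True 0.06455080443138381 [-0.5204287  -0.04867809  4.01502718]
0.06438491348221159 [-0.08381135  1.0154031   4.77161312]
8.5667 [ 0.15680506  0.02999203 -0.51124767]
```

View pics/scene1.png

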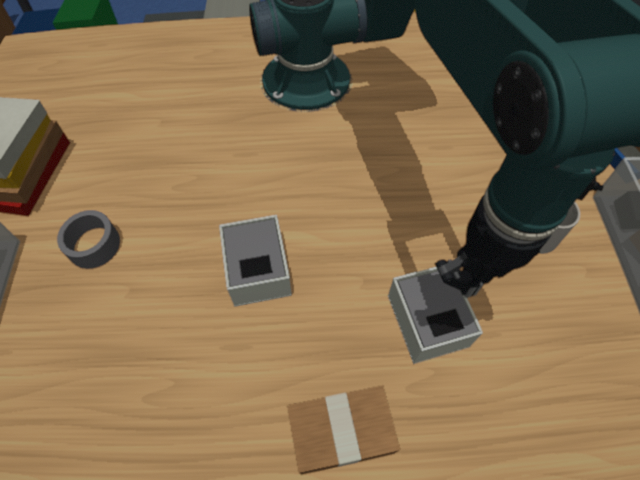

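The scene picture shows the left lid level inside the rim (pad at about (445,322)) and the right lid still shut. I'll retreat, wait a moment and check pad heights.

```bash
python3 - <<'E'
from h import *
np.set_printoptions(precision=4,suppress=True)
robot.move_joints([-1.0,.087,1.371,0,1.684,-.103]); robot.wait(1)
I={}
for n in("scene","top"):
    p,d=robot.snapshot(n); I[n]=p; cv2.imwrite(f"pics/{n}2.png",p[:,:,::-1]); np.save(n+"_d2.npy",d)
print(robot.get_t())
def near(img,a,w=30):
    x,y=a; m=(img[y-w:y+w,x-w:x+w].max(2)<40).astype(np.uint8)
    n,l,s,c=cv2.connectedComponentsWithStats(m); k=1+np.argmax(s[1:,4]); return c[k]+[x-w,y-w],s[k]
for a,b in(((203,195),(445,322)),((355,249),(256,266))):
    ct,st=near(I["top"],a);cs,ss=near(I["scene"],b); print(ct,st,cs,ss,tri([ct],[cs])[0])
E
```

```text
12.2167
[207.0468 198.4215] [ 21  24  27  20 363] [444.5221 322.5532] [ 12  18  36  26 611] [0.6406 0.1925 0.0708]
[364.6667 242.5   ] [39 21  2  6  6] [255.1372 266.167 ] [ 14  20  32  22 503] [ 0.5402 -0.1034  0.0892]
```

View pics/scene2.png

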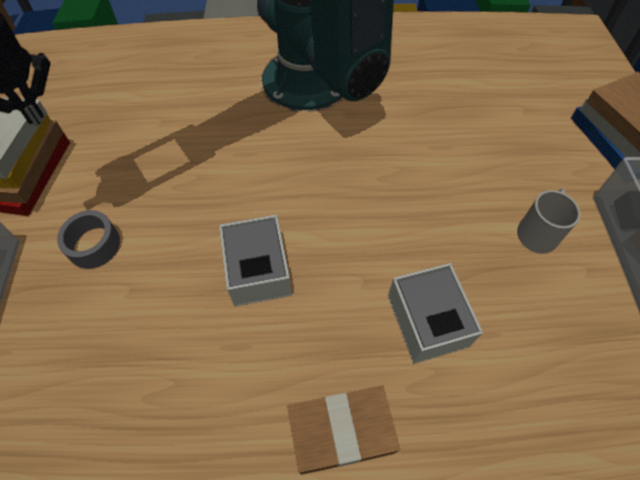

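The left pad (445,322) now measures 0.0708 m high at (0.6406, 0.1925), as expected for a shut lid. The right pad hasn't moved in the scene view (255,266), and its lid is flush. Neither lid has sprung up after more than a second and the robot is clear, so I'm handing in.

```bash
python3 -c "
from cell import robot
print(robot.close_job())"
```

```text
the job is handed in; nothing more can be done
None
```

I pressed the open left lid once and it latched (pad at 0.071 m, shut height 0.070 m); the untouched right box still looks shut in the camera view, and I handed in the job just after 12.2 s with the robot clear.

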